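# Park the index plunger of the stem gauge and slide its block home

### The arm

A 6-joint arm with a two-finger parallel gripper is mounted at the origin on a cart in front of the work surface, level with it; the furniture and walls round the work are solid. World frame = base frame: x ahead of the robot, y to its left, z up, the work surface at z = 0. Lengths are in mm, angles in degrees, forces in N, time in s.
With the tool pointing down it reaches from about 350 to 850 mm from the base axis. Payload 8.1 kg.
Tool frame: the origin (TCP) lies midway between the tips of the shut fingers; the grasp point (between the pads) lies 19 mm behind it; x points along the fingers, z is the direction in which the jaws open and shut, and the axes are right-handed (so a half turn about x gives the same grasp; the last joint's range is limited). The gripper opens to 85 mm and grips with 20 to 120 N. Pads are 22 mm wide; open, the fingers measure 114 mm over their backs; the gripper's body (76 mm by 85 mm) begins 54 mm behind the grasp point. The pads swing forward as they close: fully open they stand 13 mm farther back than shut.
Start: joints at [-69.351, 7.471, 85.268, -0, 87.261, -4.893], TCP at [258.728, -541.355, 231.292] pointing down, gripper open.
Joint ranges: [-169.43, 169.43], [-51.17, 129.36], [1.28, 143.12], [-76.62, 256.62], [0, 156.53], [-152.29, 152.29]. Speed limits (degrees/s): [136.94, 136.94, 159.86, 180, 180, 180].

### API

Orientations are given as [roll, pitch, yaw] about the fixed x, y, z axes, in that order (R = Rz(yaw) Ry(pitch) Rx(roll)).
In Python, from bench import r gives the robot as it stands. The module is installed in compiled form; this text tells all that it offers.
- The arm moves only by the tool servo_tool, never from a script. Its argument "commands" is a list that holds one entry, the list of rows, each a list of 7 numbers: the closure in counts, from 0 (fully open) to 255 (shut), then the shift along the tool's x, y, z in cm, then the turn, a rotation vector about the tool's x, y, z in degrees. A call has 1 to 8 rows; each row is the pose to reach, as a shift and turn from the pose commanded when the call began, along the tool's axes at that moment; what a row does not reach only later rows make up. A row lasts 1/10 s, in which the tool goes at most 50 mm and 8.59 degrees, less where a joint would pass 70% of its speed; a pose out of reach is approached as far as the arm can. A call with a gripper value outside its range is refused whole. The fingers move at their own pace and stop on an object; "force" is the grip in N (left out, the last holds). Time passes only in rows, so rows that repeat a pose let the fingers close. It gives the time, the measured TCP pose, the force and the opening at its end, in the units of the state.
- r.sense(): the state, without advancing time (a new reading comes with each control period).
- r.snapshot(name): name is "scene" or "top" or "wrist"; returns (picture, depth): 480x640x3 uint8, red, green, blue; 480x640 float32, mm along the optical axis (not along the pixel's ray), 0 where there is no reading.
- r.calibration(name): a dict with "fx", "fy", "cx", "cy" (pixels), "pose" (4x4, takes a point from camera to world coordinates). Camera axes: x right, y down, z forward; pixel columns grow to the right and rows downward; lengths in mm; the calibration is good to about 2 mm. A picture is of the moment at which its call begins: read the wrist's pose just before it. calibration takes no time and is no camera call; for the wrist camera it gives the pose at the moment of the call.
- r.hand_in(): hands the job in, once; it reports no verdict.
The state is a dict: "time": time; "joint_pos": joint angles; "qd": joint speeds; "joint_efforts": joint torques, N m; "tool_pos": TCP position; "tcp_rot": TCP orientation; "ft_force": force on the tool from outside, world axes, zero at the start; "wrist_torque": the same for the moment, N m; "finger_gap": finger opening in mm.
Only numpy, scipy, OpenCV 4.12 (cv2) and the standard library are available. Lean on these libraries where they do the work, as an engineer would, in place of code of your own. Each camera call takes 0.05 s, during which the arm holds its last target.

### The job

Free the slide block of the stem-length gauge: pull its red T-handle up against the spring, twist it anticlockwise (seen from above) and let it down into the rest notch, so that it stays up when you let go. Then slide the grey block along its rail until it touches the rubber buffer of the green end block, and leave it there with the plunger still parked. Feel your way gently: do not force the plunger against its stops or ram the buffer, and leave the things around the gauge where they are.

Things in the scene. Friction and masses are not known exactly. Their poses are not given: they have to be found in the camera images.
- gauge: Stem-length gauge, fixed to the table: wooden board 88 x 320 x 10 mm with an aluminium rail 44 mm wide along its middle, rail top 24 mm above the table. Origin: centre of the board's underside; y runs along the rail from the grey slide block towards the green end block, x across it, z up.
- knob_grip (a point): Centre of the red T-handle bar of the index plunger (bar 48 x 12 mm, 22 mm high; rounded; its centre 94 mm above the table when the plunger is down). The point's x runs along the bar, z is the axis of pull and twist. Under the bar a 13 mm stem, then from 65 mm above the table downwards a collar of 63 mm diameter. The spring pulls down with about 6 N when down, 10 to 11 N when up. Leave 5 mm between fingertips and collar.
- plunger (a joint): Lift of the plunger in m: 0 = down, pin 6 mm deep in the rail, block locked; a 4 mm cross pin on the stem lies in a deep slot of the collar. From 0.011 it clears the brass step before the rest notch and can be twisted over it; let down short of that step it drops back to about 0.004, still locked; about 0.008 = resting in the notch (3 mm deep); at 0.014 the pull ends hard. Never press the plunger on any of its stops with more than 30 N.
- knob (a joint): Twist of the T-handle in rad, anticlockwise from above; 0 = bar across the rail (locked). The rest notch lies at an unknown twist between 0.75 and 1.45, as the brass ring that holds it (notch painted red) is clamped anywhere. Past the notch a shoulder, 8 mm higher than the notch floor, stops the cross pin (29 mm from axis to end) about 0.05 rad beyond the notch's middle: feel for it with under 0.3 N m, then let the handle down. The ring does not turn.
- carriage (a joint): Travel in m of the grey slide block along the gauge's y: 0 at the start; 0.055 to 0.105 at the buffer. It slides with about 3 N of friction once the plunger is up.
- fin_top (a point): Top centre of the slide block's black grip fin, 76 mm above the table: 10 mm thick across the rail, 30 mm long along it, standing 30 mm over the block's flat top (46 mm above the table), 85 mm behind the T-handle's axis.
- carriage_nose (a point): Middle of the grey slide block's front face (block 66 mm wide, 140 mm long), the face that meets the buffer.
- buffer_face (a point): Middle of the face of the rubber buffer on the green end block (60 x 28 x 34 mm), 38 mm above the table; the nose point meets it when the block is home. Limit of the push on it: 25 N.
- end_block (a joint): Where the end block is clamped on the rail, in m along the gauge's y (it differs from start to start and cannot be moved).
- clay_pot_b: Bystander: small terracotta pot, 75 mm wide, 70 mm high, beside the gauge on its far side; origin at the centre of its underside.
- ribbon_gold: Bystander: flat spool of gold ribbon, 65 mm wide, 16 mm high, on the robot's side of the gauge; origin at the centre of its underside.
- marker: Bystander: green and white marker pen, 17 x 135 x 16 mm, lying on the far side of the gauge; origin at the centre of its underside, y along the pen.

How it is judged (in metres and radians):
On the way:
1. the plunger stands parked in its rest notch with nothing holding it (value of joint plunger between 0.0068 and 0.0095 m and value of joint knob above 0.6 rad and contact force between each of the arm, the fingers and plunger below 0.2 N), for 0.2 s.
At the end, for the whole second after the job is handed in: The plunger rests in its notch (lift 6.8 to 9.5 mm, twisted more than 0.6 rad) and the grey block stands still with its nose within 2 mm of the buffer (value of joint plunger between 0.0068 and 0.0095 m and value of joint knob above 0.6 rad and distance between carriage_nose and buffer_face below 0.002 m and velocity of joint carriage between -0.005 and 0.005 m/s); the robot touches nothing.
It fails at once if the plunger or its cross pin is forced against a stop with more than 30 N (contact force between plunger and carriage above 30 N).
It fails at once if the slide block rams the end block with more than 25 N (contact force between carriage and end_block above 25 N).
It fails at once if a bystander is moved by more than 20 mm (distance of any of clay_pot_b, ribbon_gold, marker from where it was at the start of the episode above 0.02 m).
It also fails if it takes over 72 s, if anything falls off the work surface, if the arm or the gripper's body presses on something with over 40 N, if the wrist force passes 120 N, or if a joint passes its speed limit or range.

## Working session

There is one attempt and no reset: what is moved stays moved. The work goes in short steps, Python scripts to look and compute and a tool call to move; the robot and the scene stay as the last step left them, time stands still between calls to the robot, and variables do not carry over. Pictures are saved under pics/ and viewed, and the job is handed in when it is done.

Besides the shell and the picture viewer there is one more tool, called after "Call:" in YAML: its name, and indented under it one key for each argument. servo_tool: Moves the arm, as the interface text tells. Its arguments: {"type":"object","properties":{"commands":{"type":"array","items":{"type":"array","items":{"type":"array","items":{"type":"number"}}}},"force":{"type":"number"}},"required":["commands"]}

```bash
mkdir -p pics; cat > h.py <<'E'
import numpy as np,cv2
from bench import r
def snap(n,f):
    c=r.calibration(n); p,d=r.snapshot(n); cv2.imwrite('pics/%s.png'%f,p[:,:,::-1]); np.savez('pics/%s.npz'%f,p=p,d=d,K=np.array([c['fx'],c['fy'],c['cx'],c['cy']]),T=c['pose']); return p,d,c
def cloud(f):
    z=np.load('pics/%s.npz'%f); d=z['d'];fx,fy,cx,cy=z['K'];v,u=np.indices(d.shape)
    P=np.stack([(u-cx)/fx*d,(v-cy)/fy*d,d],-1)@z['T'][:3,:3].T+z['T'][:3,3]
    P[d==0]=np.nan
    return z['p'],P
E
python3 - <<'E'
from h import *
print(r.sense())
snap('top','top0');snap('scene','sc0')
E
```

```text
{'time': 0.0, 'joint_pos': array([-6.93522518e+01,  7.51756801e+00,  8.53287245e+01, -4.98363023e-04,
        8.72625770e+01, -4.89415491e+00]), 'qd': array([ 0.04055614,  0.00040777,  0.02316914, -0.00414855, -0.04777889,
        0.01765399]), 'joint_efforts': array([-1.61630825e-03, -5.69405794e+01, -5.00542510e+01, -1.95828816e-04,
        1.49499241e-02,  2.48646211e-05]), 'tool_pos': array([ 258.51316012, -540.83752449,  230.22411793]), 'tcp_rot': array([175.36779802,  89.89112934, 110.90972537]), 'ft_force': array([ 0.15295127,  0.2798202 , -0.34043035]), 'wrist_torque': array([-0.03364305,  0.01763626, -0.02719216]), 'finger_gap': 85.44722339819337}
```

View pics/top0.png

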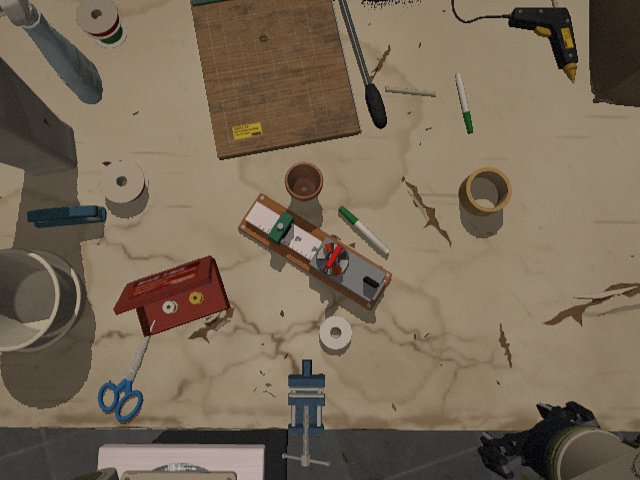

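View pics/sc0.png

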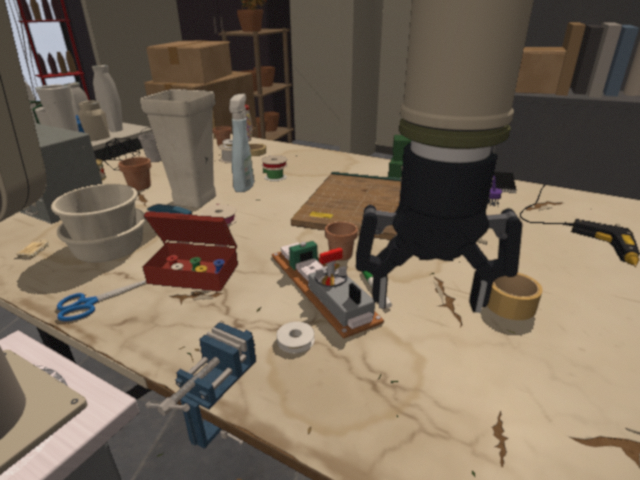

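The top view shows the gauge from (255,210) to (380,295): green block at (282,228), red handle (334,258), fin (371,282). The pot is at (304,181), the marker at (363,231) and the ribbon at (335,333).

```bash
python3 - <<'E'
from h import *
p,P=cloud('top0')
cv2.imwrite('pics/top0z.png',cv2.resize(p[170:360,220:420,::-1],None,fx=4,fy=4,interpolation=cv2.INTER_CUBIC)[:600,:800])
z=P[...,2]
hsv=cv2.cvtColor(p,cv2.COLOR_RGB2HSV)
roi=np.zeros(z.shape,bool);roi[185:312,235:400]=1
red=roi&((hsv[...,0]<6)|(hsv[...,0]>174))&(hsv[...,1]>180)&(hsv[...,2]>120)
R=red&(z>92)
print('redtop',R.sum(),np.nanmean(P[R],0),np.percentile(z[red],[5,50,95]))
Q=P[R][:,:2]; r_=cv2.minAreaRect(Q.astype(np.float32));print(r_)
g=roi&(abs(hsv[...,0].astype(int)-75)<15)&(hsv[...,1]>100)&(z>45)&(np.indices(z.shape)[1]<300)
print('green',g.sum(),np.nanmean(P[g],0),cv2.minAreaRect(P[g][:,:2].astype(np.float32)),np.percentile(z[g],[5,50,95]))
f=roi&(z>68)&(z<82)&(np.indices(z.shape)[1]>355)
print('fin',f.sum(),np.nanmean(P[f],0),cv2.minAreaRect(P[f][:,:2].astype(np.float32)))
b=roi&(z>42)&(z<50)&(np.indices(z.shape)[1]>295)
print('block',b.sum(),cv2.minAreaRect(P[b][:,:2].astype(np.float32)))
for n,(v,u) in dict(pot=(172,304),ribbon=(333,335),marker=(231,363)).items(): print(n,P[v,u])
# board
bd=roi&(z>5)&(z<30)&(hsv[...,1]>100)&(hsv[...,0]<25)
print('board',cv2.minAreaRect(P[bd][:,:2].astype(np.float32)))
E
```

```text
redtop 129 [ 515.65689444 -285.83011841  103.22804199] [nan nan nan]
((515.9301147460938, -286.0572509765625), (9.659308433532715, 45.52280807495117), 58.82419204711914)
green 305 [ 574.95925117 -184.93240462   56.46294986] ((575.8765258789062, -185.42962646484375), (24.03287696838379, 58.25554275512695), 59.0565299987793) [50.22087556 56.93739159 59.6090111 ]
fin 84 [ 471.77145434 -358.23420846   73.72180875] ((471.8725891113281, -358.8746032714844), (29.61887550354004, 10.327640533447266), 57.99471664428711)
block 1643 ((533.1117553710938, -288.3877258300781), (241.21121215820312, 108.54402160644531), 37.018211364746094)
pot [ 694.21689148 -228.69379254   28.93999334]
ribbon [ 370.69012498 -295.87695159   -1.83709288]
marker [ 577.07571333 -351.11964677   11.39327851]
board ((567.5537719726562, -270.9576721191406), (319.1766357421875, 160.82156372070312), 58.8032341003418)
```

```bash
python3 - <<'E'
from h import *
T=r.calibration('wrist');print(T)
from scipy.spatial.transform import Rotation as Rn
s=r.sense();print(Rn.from_euler('xyz',s['tcp_rot'],degrees=True).as_matrix())
E
```

```text
{'fx': 385.0811500351232, 'fy': 385.0811500351232, 'cx': 321.3525461085651, 'cy': 241.27887738147976, 'pose': array([[ 4.31980423e-01, -8.56382275e-01, -2.82846802e-01,
         3.30030566e+02],
       [-9.01882421e-01, -4.10536483e-01, -1.34416873e-01,
        -5.07312712e+02],
       [-1.00670380e-03,  3.13160016e-01, -9.49699843e-01,
         3.73057394e+02],
       [ 0.00000000e+00,  0.00000000e+00,  0.00000000e+00,
         1.00000000e+00]])}
[[-6.03615158e-04  9.02265064e-01  4.31181388e-01]
 [ 1.53046900e-03  4.31181795e-01 -9.02263774e-01]
 [-9.99998647e-01  1.15289656e-04 -1.64115657e-03]]
```

View pics/top0z.png

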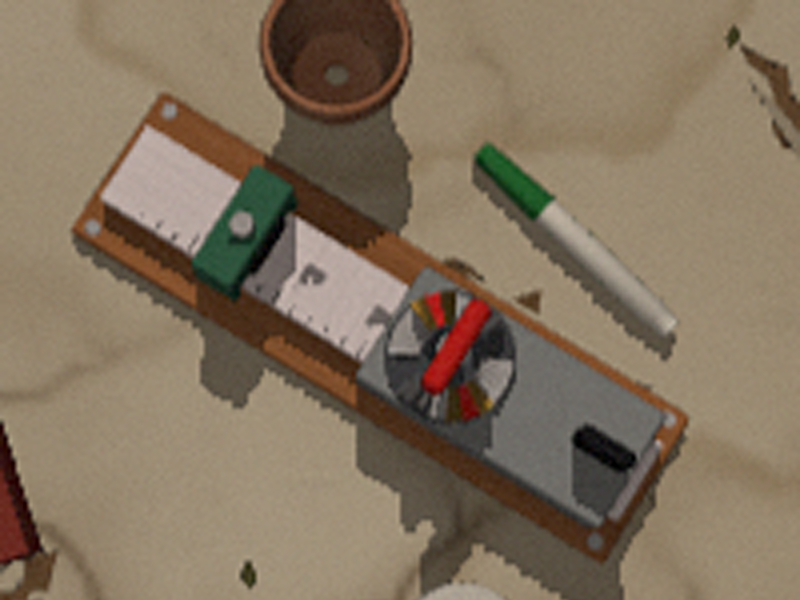

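Handle and fin are 84.8 mm apart (85 expected), and the gauge's y axis lies at about 58.8° in the world frame. The red notch shows roughly 50° anticlockwise of the bar. Next I'll compute the move to above the handle.

```bash
cat >> h.py <<'E'
from scipy.spatial.transform import Rotation as Rn
def Rdown(a): # tool x down, tool z at world angle a deg
    z=np.array([np.cos(np.radians(a)),np.sin(np.radians(a)),0]);x=np.array([0,0,-1.]);return np.stack([x,np.cross(z,x),z],1)
def delta(pos,a,s=None):
    s=s or r.sense(); R0=Rn.from_euler('xyz',s['tcp_rot'],degrees=True).as_matrix()
    d=R0.T@(np.array(pos)-s['tool_pos'])/10; w=Rn.from_matrix(R0.T@Rdown(a)).as_rotvec(degrees=True)
    print('shift cm',d.round(3),'turn',w.round(2)); return d,w
def st():
    s=r.sense();R0=Rn.from_euler('xyz',s['tcp_rot'],degrees=True).as_matrix()
    print('t',round(s['time'],2),'pos',s['tool_pos'].round(2),'zang',round(np.degrees(np.arctan2(R0[1,2],R0[0,2])),2),'down',R0[:,0].round(4),'F',s['ft_force'].round(2),'M',s['wrist_torque'].round(3),'gap',round(s['finger_gap'],2),'j6',s['joint_pos'][5].round(1));return s
E
python3 - <<'E'
from h import *
st(); delta([515.8,-286,200],-121.2)
E
```

```text
t 0.1 pos [ 258.54 -540.9   230.34] zang -64.46 down [-6.0e-04  1.5e-03 -1.0e+00] F [0.61 0.48 0.  ] M [-0.015 -0.022  0.006] gap 85.27 j6 -4.9
shift cm [  3.058  34.203 -11.901] turn [ 5.674e+01 -9.000e-02  4.000e-02]
```

Call:
servo_tool:
  commands:
    - [[0,0.4,4.3,-1.5,7.1,0,0],[0,0.8,8.6,-3.0,14.2,0,0],[0,1.1,12.8,-4.5,21.3,0,0],[0,1.5,17.1,-6.0,28.4,0,0],[0,1.9,21.4,-7.4,35.5,0,0],[0,2.3,25.7,-8.9,42.6,0,0],[0,2.7,30.0,-10.4,49.6,0,0],[0,3.0,34.2,-11.9,56.7,-0.1,0]]
  force: 40

```text
time: 0.9
tool_pos: [516.8, -284.8, 200.6]
tcp_rot: [-4.3, 89.9, -125.8]
ft_force: [0.6, -0.5, 1.1]
finger_gap: 85.3
```

```bash
python3 - <<'E'
from h import *
st(); delta([515.8,-286,200],-121.2); snap('wrist','w0'); st()
E
```

```text
t 0.9 pos [ 516.82 -284.76  200.55] zang -121.44 down [-8.0e-04 -1.2e-03 -1.0e+00] F [ 0.62 -0.52  1.08] M [-0.027  0.066  0.006] gap 85.32 j6 87.7
shift cm [ 0.055 -0.022  0.159] turn [-0.24  0.08  0.01]
t 0.95 pos [ 520.68 -279.36  199.96] zang -121.96 down [ 0.0012  0.0022 -1.    ] F [ 0.59  4.24 -1.15] M [ 0.144 -0.005  0.008] gap 85.42 j6 88.7
```

View pics/w0.png

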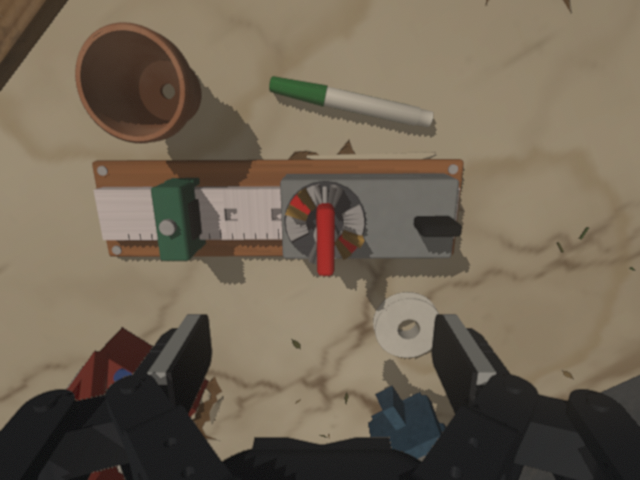

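The wrist image was taken while the arm was still moving, so I'll let it settle. It shows the bar at (326,240) and the red notch at (299,206).

Call:
servo_tool:
  commands:
    - [[0,0,0,0,0,0,0],[0,0,0,0,0,0,0],[0,0,0,0,0,0,0],[0,0,0,0,0,0,0]]

```text
time: 1.35
tool_pos: [515.2, -287.6, 201.4]
tcp_rot: [26.8, 89.9, -94.4]
ft_force: [-0.3, 0.3, 0.1]
finger_gap: 85.4
```

```bash
python3 - <<'E'
from h import *
st(); snap('wrist','w1'); s=st()
p,P=cloud('w1'); z=P[...,2]
hsv=cv2.cvtColor(p,cv2.COLOR_RGB2HSV)
v,u=np.indices(z.shape)
red=((hsv[...,0]<6)|(hsv[...,0]>174))&(hsv[...,1]>150)&(hsv[...,2]>70)&(u>260)&(u<400)&(v<290)&(v>150)
R=red&(z>98)
rect=cv2.minAreaRect(P[R][:,:2].astype(np.float32)); print('bar',R.sum(),rect,np.nanmedian(z[R]))
n,l=cv2.connectedComponents((red&(z<80)).astype(np.uint8))
for i in range(1,n):
    m=l==i
    if m.sum()>15: print('red',m.sum(),P[m].mean(0),u[m].mean(),v[m].mean())
f=(z>70)&(z<80)&(u>400)&(u<480)&(v>200)&(v<250); print('fin',f.sum(),cv2.minAreaRect(P[f][:,:2].astype(np.float32)),np.nanmedian(z[f]))
g=(z>50)&(z<64)&(hsv[...,0]>60)&(hsv[...,0]<90)&(hsv[...,1]>90)&(u>130)&(u<220); print('green',g.sum(),cv2.minAreaRect(P[g][:,:2].astype(np.float32)),np.nanmedian(z[g]))
print('table',np.nanmedian(z[290:320,250:330]))
cv2.imwrite('pics/w1z.png',cv2.resize(p[150:300,230:430,::-1],None,fx=4,fy=4,interpolation=cv2.INTER_CUBIC))
E
```

```text
t 1.35 pos [ 515.22 -287.65  201.38] zang -121.23 down [-1.0e-04 -1.9e-03 -1.0e+00] F [-0.32  0.35  0.15] M [-0.009 -0.006 -0.024] gap 85.42 j6 87.1
t 1.4 pos [ 515.31 -287.57  201.44] zang -121.23 down [ 0.     -0.0018 -1.    ] F [-1.17  0.7   0.1 ] M [ 0.005 -0.015  0.042] gap 85.65 j6 87.2
bar 1112 ((515.052978515625, -288.54541015625), (10.84324836730957, 45.81040954589844), 58.56142807006836) 104.59794055395331
red 169 [ 537.04291534 -279.98245651   57.05722035] 295.4733727810651 204.85798816568047
red 96 [ 490.96626547 -294.98908832   57.31157689] 342.9791666666667 244.35416666666666
fin 587 ((470.2027587890625, -360.4355773925781), (29.233871459960938, 10.60478401184082), 59.5197868347168) 75.58795558897583
green 0 ((0.0, 0.0), (0.0, 0.0), 0.0) nan
table 0.06056531964588885
  return np.nanmean(a, axis, out=out, keepdims=keepdims)
```

View pics/w1z.png

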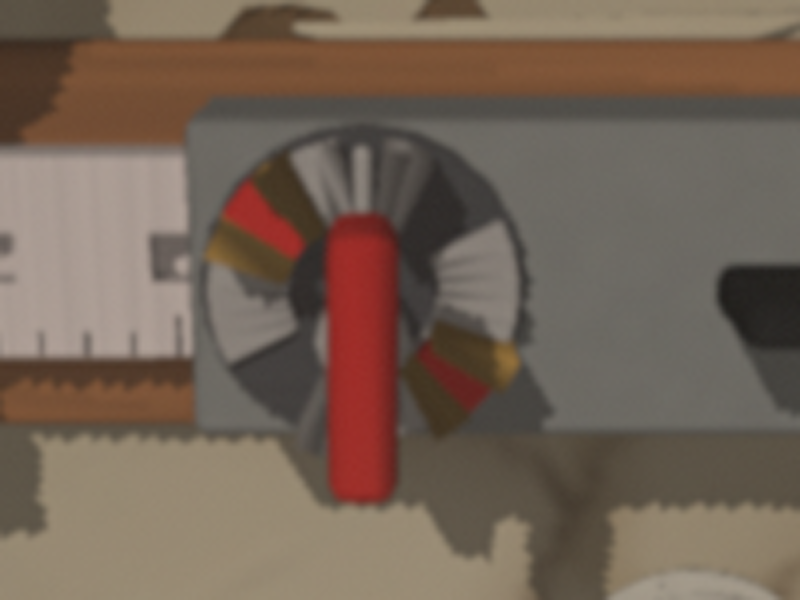

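Bar at z 104.6 (105 expected), centred at (515.0, -288.5). The notch line lies 49.4° (0.86 rad) from the bar, so the stop should be near 0.91 rad. Descending now.

```bash
python3 - <<'E'
from h import *
delta([515.0,-288.3,75.5],-121.4)
E
```

```text
shift cm [ 1.2594e+01 -1.0000e-03  5.9000e-02] turn [ 0.17  0.09 -0.06]
```

Call:
servo_tool:
  commands:
    - [[0,3.0,0,0,0.2,0.1,0],[0,6.0,0,0,0.2,0.1,0],[0,9.0,0,0.05,0.2,0.1,0],[0,11.0,0,0.06,0.2,0.1,0],[0,12.0,0,0.06,0.2,0.1,0],[0,12.6,0,0.06,0.2,0.1,0],[0,12.6,0,0.06,0.2,0.1,0],[0,12.6,0,0.06,0.2,0.1,0]]

```text
time: 2.2
tool_pos: [516.4, -287.9, 76.7]
tcp_rot: [93.7, 89.8, -27.7]
ft_force: [-0.7, -1.3, 0.4]
finger_gap: 85.3
```

```bash
python3 - <<'E'
from h import *
st()
delta([515.0,-288.3,75.5],-121.4)
snap('wrist','w2');st()
E
```

```text
t 2.2 pos [ 516.4  -287.91   76.67] zang -121.37 down [ 0.0025 -0.0013 -1.    ] F [-0.66 -1.26  0.44] M [ 0.044 -0.005  0.036] gap 85.32 j6 87.2
shift cm [ 0.117 -0.099  0.106] turn [ 0.03 -0.01 -0.16]
t 2.25 pos [ 516.55 -287.92   76.85] zang -121.36 down [ 0.0028 -0.0015 -1.    ] F [ 0.07 -0.49 -0.82] M [-0.006 -0.063 -0.038] gap 85.66 j6 87.2
```

View pics/w2.png

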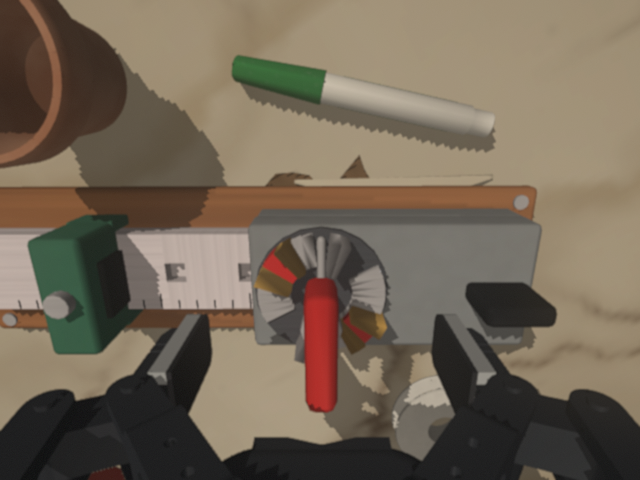

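The bar runs between the pads at (320,345) in the image. I'll refine the bar and buffer positions from this view.

```bash
python3 - <<'E'
from h import *
p,P=cloud('w2'); z=P[...,2]
hsv=cv2.cvtColor(p,cv2.COLOR_RGB2HSV); v,u=np.indices(z.shape)
red=((hsv[...,0]<6)|(hsv[...,0]>174))&(hsv[...,1]>150)&(hsv[...,2]>70)&(u>260)&(u<400)
R=red&(z>98)
print('bar',R.sum(),cv2.minAreaRect(P[R][:,:2].astype(np.float32)),np.nanmedian(z[R]))
o=np.array([515,-288.5]);a=np.radians(58.7);ey=np.array([np.cos(a),np.sin(a)]);ex=np.array([np.sin(a),-np.cos(a)])
for k in ('w1','w2'):
    p,P=cloud(k);z=P[...,2];hsv=cv2.cvtColor(p,cv2.COLOR_RGB2HSV)
    Y=(P[...,:2]-o)@ey; X=(P[...,:2]-o)@ex
    red=((hsv[...,0]<6)|(hsv[...,0]>174))&(hsv[...,1]>150)&(z>30)&(z<80)&(np.hypot(X,Y)<40)
    for sgn in (1,-1):
        m=red&(X*sgn>0)&(np.hypot(X,Y)>15); print(k,'notch',m.sum(),X[m].mean(),Y[m].mean(),np.degrees(np.arctan2(Y[m].mean()*sgn,X[m].mean()*sgn)))
    g=(z>35)&(z<72)&(abs(X)<32)&(Y>60)&(Y<170); print(k,'end Y',np.percentile(Y[g],[0.5,2,10,50,98]),np.percentile(X[g],[1,99]))
    b=(z>44)&(z<49)&(abs(X)<28)&(Y<50)&(Y>-130);print('block Y',np.percentile(Y[b],[.5,2,98,99.5]))
    n=(abs(X)<15)&(Y>50)&(Y<120)&(z>30)&(z<46);print('buf Y(z30-46)',n.sum(),np.percentile(Y[n],[1,5,50,95]) if n.sum() else 0)
E
```

```text
bar 3721 ((515.0671997070312, -288.4611511230469), (11.4094877243042, 46.755374908447266), 59.011966705322266) 104.5188609811856
w1 notch 166 14.527770536224251 18.844790338977674 52.37075697684871
w1 notch 96 -17.164631283082358 -18.030643233922763 46.40953068795109
w1 end Y [103.685571   103.9088665  106.41814287 113.84497403 129.28463231] [-29.93734875  28.51714148]
block Y [-103.85211877 -102.04575327   32.58336706   33.78751054]
buf Y(z30-46) 253 [103.48567119 103.69787368 104.09135453 106.73650749]
w2 notch 431 14.673753484760347 19.29749434337464 52.75075665191552
w2 notch 183 -17.282435717690337 -17.048255664829647 44.60917418106382
w2 end Y [103.7324043  104.01554236 105.62453124 112.04003935 129.11657416] [-29.34917037  28.7015125 ]
block Y [-103.43900822 -101.35153004   32.72376114   33.91933849]
buf Y(z30-46) 1022 [103.54132089 103.74633875 104.31508778 106.87265364]
```

Bar centre is (515.07, -288.46), and block travel to the buffer is about 69-70 mm. I'll correct the position, then grip.

Call:
servo_tool:
  commands:
    - [[0,0.12,-0.09,0.12,0,0,-0.2],[0,0.12,-0.1,0.12,0,0,-0.2],[0,0.12,-0.1,0.12,0,0,-0.2]]

```text
time: 2.55
tool_pos: [514.4, -287.8, 74.4]
tcp_rot: [-97.3, 89.9, 141.3]
ft_force: [-0.4, 1.0, -0.1]
finger_gap: 85.4
```

```bash
python3 - <<'E'
from h import *
st()
delta([515.07,-288.46,75.5],-121.2)
E
```

```text
t 2.55 pos [ 514.35 -287.84   74.43] zang -121.36 down [-0.0017  0.0014 -1.    ] F [-0.38  0.99 -0.07] M [ 0.04  -0.034  0.011] gap 85.39 j6 87.1
shift cm [-0.107  0.093  0.016] turn [-0.16 -0.02  0.13]
```

Call:
servo_tool:
  commands:
    - [[0,0,0,0,0,0,0],[0,0,0,0,0,0,0],[0,0,0,0,0,0,0]]

```text
time: 2.85
tool_pos: [514.2, -287.7, 74.1]
tcp_rot: [-96.1, 89.8, 142.5]
ft_force: [0.2, 0.0, -0.9]
finger_gap: 85.4
```

```bash
python3 - <<'E'
from h import *
st();st()
delta([515.07,-288.46,75.5],-121.2)
E
```

```text
t 2.85 pos [ 514.19 -287.73   74.06] zang -121.36 down [-0.0022  0.0017 -1.    ] F [ 0.23  0.04 -0.89] M [-0.032 -0.006  0.023] gap 85.44 j6 87.1
t 2.85 pos [ 514.19 -287.73   74.06] zang -121.36 down [-0.0022  0.0017 -1.    ] F [ 0.23  0.04 -0.89] M [-0.032 -0.006  0.023] gap 85.44 j6 87.1
shift cm [-0.144  0.113  0.017] turn [-0.16 -0.02  0.16]
```

Call:
servo_tool:
  commands:
    - [[0,-0.12,0.1,0.02,0,0,0],[0,-0.12,0.1,0.02,0,0,0.1],[0,-0.12,0.1,0.02,0,0,0.1],[0,-0.12,0.1,0.02,0,0,0.1]]

```text
time: 3.25
tool_pos: [514.9, -288.4, 75.3]
tcp_rot: [-106.7, 89.9, 131.9]
ft_force: [0.3, -0.3, 0.2]
finger_gap: 85.4
```

Call:
servo_tool:
  commands:
    - [[0,0,0,0,0,0,0],[0,0,0,0,0,0,0],[0,0,0,0,0,0,0],[0,0,0,0,0,0,0]]

```text
time: 3.65
tool_pos: [514.9, -288.5, 75.3]
tcp_rot: [-105.8, 89.9, 132.9]
ft_force: [1.0, -0.1, 0.8]
finger_gap: 85.4
```

```bash
python3 - <<'E'
from h import *
st();
delta([515.07,-288.46,75.5],-121.2)
E
```

```text
t 3.65 pos [ 514.94 -288.45   75.28] zang -121.36 down [-7.e-04  7.e-04 -1.e+00] F [ 1.   -0.07  0.78] M [0.043 0.015 0.027] gap 85.36 j6 87.1
shift cm [-0.022  0.011 -0.006] turn [-0.16 -0.02  0.05]
```

Settled on target. Closing.

Call:
servo_tool:
  commands:
    - [[120,0,0,0,0,0,0],[180,0,0,0,0,0,0],[255,0,0,0,0,0,0],[255,0,0,0,0,0,0],[255,0,0,0,0,0,0],[255,0,0,0,0,0,0],[255,0,0,0,0,0,0],[255,0,0,0,0,0,0]]
  force: 50

```text
time: 4.45
tool_pos: [515.0, -288.5, 75.4]
tcp_rot: [-107.6, 89.9, 131.0]
ft_force: [-0.7, -0.4, 2.2]
finger_gap: 11.2
```

```bash
python3 - <<'E'
from h import *
st()
E
```

```text
t 4.45 pos [ 514.99 -288.45   75.44] zang -121.36 down [-6.e-04  7.e-04 -1.e+00] F [-0.75 -0.43  2.2 ] M [ 0.098  0.11  -0.028] gap 11.23 j6 87.1
```

Gripped (gap 11.2 mm, hardly any side load). Lifting in steps.

Call:
servo_tool:
  commands:
    - [[255,-0.15,0,0,0,0,0],[255,-0.3,0,0,0,0,0],[255,-0.45,0,0,0,0,0],[255,-0.6,0,0,0,0,0],[255,-0.75,0,0,0,0,0],[255,-0.9,0,0,0,0,0],[255,-0.9,0,0,0,0,0],[255,-0.9,0,0,0,0,0]]

```text
time: 5.25
tool_pos: [514.8, -288.3, 84.1]
tcp_rot: [-102.0, 89.9, 136.7]
ft_force: [2.7, -1.0, -8.8]
finger_gap: 10.9
```

```bash
python3 - <<'E'
from h import *
st()
E
```

```text
t 5.25 pos [ 514.78 -288.33   84.14] zang -121.36 down [-0.001  0.001 -1.   ] F [ 2.71 -0.96 -8.81] M [-0.368 -0.489 -0.034] gap 10.93 j6 87.1
```

Call:
servo_tool:
  commands:
    - [[255,-0.1,0,0,0,0,0],[255,-0.2,0,0,0,0,0],[255,-0.3,0,0,0,0,0],[255,-0.36,0,0,0,0,0],[255,-0.36,0,0,0,0,0],[255,-0.36,0,0,0,0,0]]

```text
time: 5.85
tool_pos: [514.8, -288.4, 87.8]
tcp_rot: [-102.7, 89.9, 136.0]
ft_force: [2.5, -1.3, -10.8]
finger_gap: 11.6
```

```bash
python3 - <<'E'
from h import *
st();snap('scene','sc1')
E
```

```text
t 5.85 pos [ 514.81 -288.35   87.78] zang -121.36 down [-1.e-03  9.e-04 -1.e+00] F [  2.52  -1.25 -10.75] M [-0.237 -0.452 -0.016] gap 11.62 j6 87.1
```

Lifted 12.3 mm at 10.8 N, as expected. Twisting anticlockwise (negative turn about tool x), first to 35°.

Call:
servo_tool:
  commands:
    - [[255,0,0,0,-4,0,0],[255,0,0,0,-9,0,0],[255,0,0,0,-14,0,0],[255,0,0,0,-19,0,0],[255,0,0,0,-24,0,0],[255,0,0,0,-29,0,0],[255,0,0,0,-33,0,0],[255,0,0,0,-35,0,0]]

```text
time: 6.7
tool_pos: [515.0, -288.2, 87.8]
tcp_rot: [-152.6, 89.9, 121.2]
ft_force: [3.4, -0.2, -11.7]
finger_gap: 10.8
```

Call:
servo_tool:
  commands:
    - [[255,0,0,0,0,0,0],[255,0,0,0,0,0,0],[255,0,0,0,0,0,0]]

```text
time: 7.0
tool_pos: [515.0, -288.2, 87.8]
tcp_rot: [-149.8, 89.9, 123.8]
ft_force: [3.1, 0.7, -10.3]
finger_gap: 10.8
```

```bash
python3 - <<'E'
from h import *
st()
E
```

```text
t 7.0 pos [ 514.96 -288.19   87.8 ] zang -86.4 down [-8.0e-04  1.2e-03 -1.0e+00] F [  3.06   0.68 -10.31] M [ 0.065 -0.555  0.005] gap 10.82 j6 52.2
```

Call:
servo_tool:
  commands:
    - [[255,0,0,0,-2,0,0],[255,0,0,0,-4,0,0],[255,0,0,0,-6,0,0],[255,0,0,0,-8,0,0],[255,0,0,0,-10,0,0],[255,0,0,0,-11,0,0],[255,0,0,0,-11,0,0]]

```text
time: 7.7
tool_pos: [514.9, -288.3, 87.8]
tcp_rot: [-156.6, 89.9, 128.0]
ft_force: [2.1, 1.3, -10.8]
finger_gap: 11.4
```

```bash
python3 - <<'E'
from h import *
st(); snap('wrist','w3')
E
```

```text
t 7.7 pos [ 514.9  -288.26   87.78] zang -75.37 down [-8.0e-04  1.1e-03 -1.0e+00] F [  2.06   1.35 -10.77] M [ 0.161 -0.565 -0.006] gap 11.37 j6 41.1
```

View pics/w3.png

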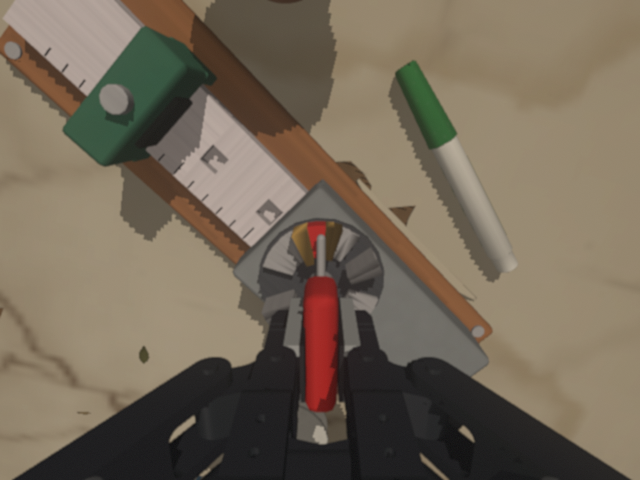

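At 46° the cross pin (321,255) is almost over the red notch (317,232). I'll feel on in 1° steps.

Call:
servo_tool:
  commands:
    - [[255,0,0,0,-1,0,0],[255,0,0,0,-2,0,0],[255,0,0,0,-3,0,0],[255,0,0,0,-3,0,0]]

```text
time: 8.15
tool_pos: [514.9, -288.4, 87.8]
tcp_rot: [-152.7, 89.9, 135.0]
ft_force: [1.6, 0.7, -11.7]
finger_gap: 11.6
```

```bash
python3 - <<'E'
from h import *
st(); snap('wrist','w4'); st()
p,P=cloud('w4');cv2.imwrite('pics/w4z.png',cv2.resize(p[190:320,240:410,::-1],None,fx=4,fy=4,interpolation=cv2.INTER_CUBIC))
E
```

```text
t 8.15 pos [ 514.86 -288.4    87.82] zang -72.31 down [-9.e-04  9.e-04 -1.e+00] F [  1.56   0.69 -11.65] M [ 0.159 -0.545 -0.034] gap 11.57 j6 38.1
t 8.2 pos [ 514.86 -288.38   87.8 ] zang -72.35 down [-9.e-04  9.e-04 -1.e+00] F [  2.46   1.82 -11.57] M [ 0.277 -0.5   -0.023] gap 11.53 j6 38.1
```

View pics/w4z.png

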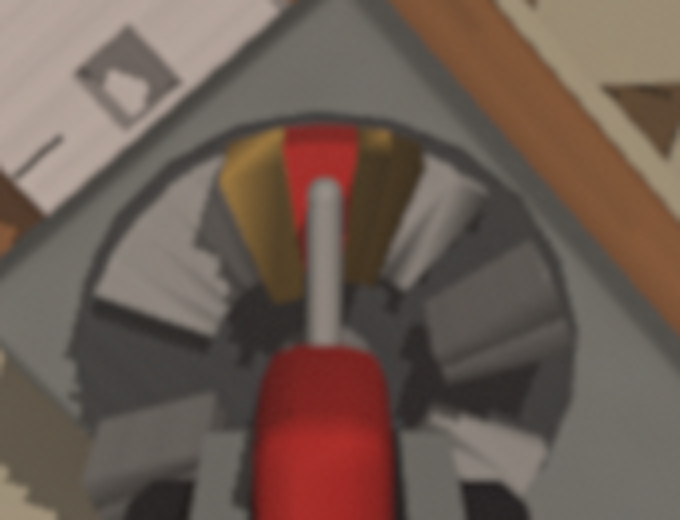

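The pin sits centred over the red notch at 49° twist. Letting down gently about 3.5 mm, then I'll check the force.

Call:
servo_tool:
  commands:
    - [[255,0.08,0,0,0,0,0],[255,0.16,0,0,0,0,0],[255,0.24,0,0,0,0,0],[255,0.32,0,0,0,0,0],[255,0.36,0,0,0,0,0],[255,0.36,0,0,0,0,0]]

```text
time: 8.8
tool_pos: [514.9, -288.4, 84.2]
tcp_rot: [-152.0, 89.9, 135.6]
ft_force: [2.2, 2.0, -10.6]
finger_gap: 10.9
```

```bash
python3 - <<'E'
from h import *
st()
E
```

```text
t 8.8 pos [ 514.9  -288.45   84.22] zang -72.36 down [-8.e-04  8.e-04 -1.e+00] F [  2.19   2.03 -10.63] M [ 0.297 -0.372  0.006] gap 10.93 j6 38.1
```

Call:
servo_tool:
  commands:
    - [[255,0.03,0,0,0,0,0],[255,0.06,0,0,0,0,0],[255,0.08,0,0,0,0,0],[255,0.08,0,0,0,0,0]]

```text
time: 9.2
tool_pos: [515.0, -288.5, 83.5]
tcp_rot: [-154.8, 89.9, 132.8]
ft_force: [0.5, 2.0, -9.7]
finger_gap: 11.4
```

Call:
servo_tool:
  commands:
    - [[255,0.03,0,0,0,0,0],[255,0.05,0,0,0,0,0],[255,0.05,0,0,0,0,0]]

```text
time: 9.5
tool_pos: [515.0, -288.5, 83.4]
tcp_rot: [-157.1, 90.0, 130.5]
ft_force: [0.1, 2.7, -4.7]
finger_gap: 11.4
```

```bash
python3 - <<'E'
from h import *
st(); snap('wrist','w5'); st()
p,P=cloud('w5');cv2.imwrite('pics/w5z.png',cv2.resize(p[190:320,240:410,::-1],None,fx=4,fy=4,interpolation=cv2.INTER_CUBIC))
E
```

```text
t 9.5 pos [ 515.03 -288.52   83.37] zang -72.36 down [-5.e-04  6.e-04 -1.e+00] F [ 0.09  2.71 -4.74] M [0.607 0.093 0.012] gap 11.42 j6 38.1
t 9.55 pos [ 515.04 -288.5    83.37] zang -72.35 down [-5.e-04  6.e-04 -1.e+00] F [-1.11  3.23 -4.88] M [ 0.633  0.11  -0.036] gap 11.26 j6 38.1
```

View pics/w5z.png

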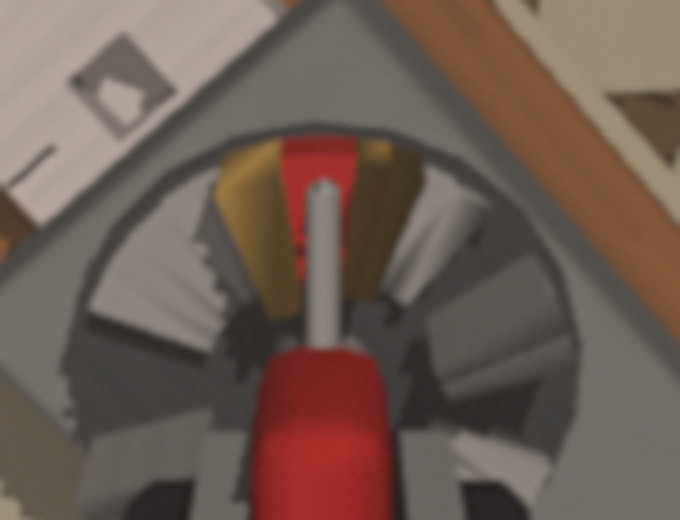

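The tool stopped at a lift of about 8.0 mm and the pull fell to 4.7 N, so the pin is on the notch floor. I'll lower until unloaded, then open.

Call:
servo_tool:
  commands:
    - [[255,0.03,0,0,0,0,0],[255,0.05,0,0,0,0,0],[255,0.05,0,0,0,0,0]]

```text
time: 9.85
tool_pos: [515.1, -288.6, 83.2]
tcp_rot: [-162.0, 90.0, 125.6]
ft_force: [-2.9, 4.6, 0.6]
finger_gap: 10.9
```

Call:
servo_tool:
  commands:
    - [[220,0,0,0,0,0,0],[180,0,0,0,0,0,0],[100,0,0,0,0,0,0],[0,0,0,0,0,0,0],[0,0,0,0,0,0,0],[0,0,0,0,0,0,0],[0,0,0,0,0,0,0]]

```text
time: 10.55
tool_pos: [515.0, -288.6, 82.5]
tcp_rot: [-152.1, 90.0, 135.6]
ft_force: [0.7, -0.4, 0.5]
finger_gap: 85.2
```

```bash
python3 - <<'E'
from h import *
st(); snap('wrist','w6'); st()
p,P=cloud('w6'); z=P[...,2]
hsv=cv2.cvtColor(p,cv2.COLOR_RGB2HSV); v,u=np.indices(z.shape)
red=((hsv[...,0]<6)|(hsv[...,0]>174))&(hsv[...,1]>150)&(hsv[...,2]>70)&(u>260)&(u<400)
R=red&(z>98)
print('bar',R.sum(),cv2.minAreaRect(P[R][:,:2].astype(np.float32)),np.nanmedian(z[R]))
E
```

```text
t 10.55 pos [ 514.99 -288.56   82.54] zang -72.36 down [-6.e-04  5.e-04 -1.e+00] F [ 0.68 -0.44  0.47] M [ 0.003 -0.014  0.045] gap 85.23 j6 38.1
t 10.6 pos [ 514.97 -288.52   82.5 ] zang -72.36 down [-6.e-04  6.e-04 -1.e+00] F [-0.28 -0.74  0.76] M [0.015 0.031 0.015] gap 85.06 j6 38.1
bar 4115 ((514.0552368164062, -288.8746337890625), (47.640621185302734, 11.567466735839844), 17.78413200378418) 112.21594307688339
```

View pics/w6.png

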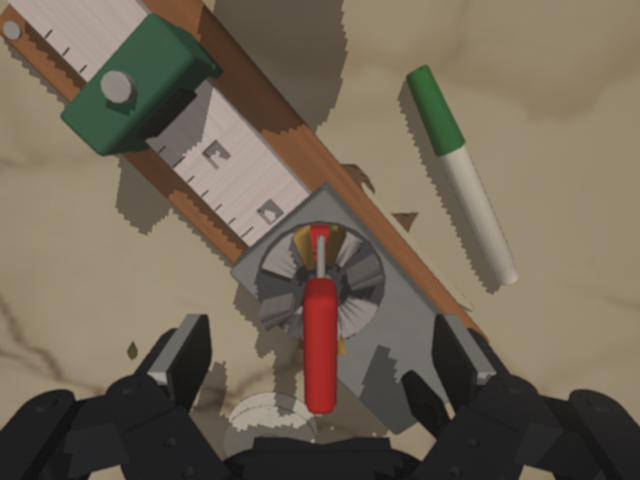

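The plunger is parked: the bar top reads 112.2 against 104.5 before (lift ≈ 7.7 mm), at 49° twist with the fingers off. Retreating up, then over to the fin.

Call:
servo_tool:
  commands:
    - [[0,-2,0,0,0,0,0],[0,-5,0,0,0,0,0],[0,-8.3,0,0,0,0,0],[0,-8.3,0,0,0,0,0],[0,-8.3,0,0,0,0,0]]

```text
time: 11.1
tool_pos: [515.7, -289.0, 166.7]
tcp_rot: [46.5, 89.9, -25.8]
ft_force: [0.8, -0.1, 0.1]
finger_gap: 85.5
```

```bash
python3 - <<'E'
from h import *
st(); delta([470.5,-360.8,165],-31.3)
E
```

```text
t 11.1 pos [ 515.74 -288.96  166.71] zang -72.36 down [ 1.5e-03 -7.0e-04 -1.0e+00] F [ 0.77 -0.05  0.05] M [-0.022  0.007 -0.002] gap 85.54 j6 38.1
shift cm [ 0.169 -6.488  5.474] turn [-4.106e+01  9.000e-02 -4.000e-02]
```

Call:
servo_tool:
  commands:
    - [[0,0,-1.2,1.0,-7.5,0,0],[0,0,-2.4,2.0,-15,0,0],[0,0,-3.6,3.0,-22.5,0,0],[0,0.1,-4.8,4.0,-30,0,0],[0,0.1,-6.0,5.0,-37,0.1,0],[0,0.1,-6.5,5.5,-41.1,0.1,0],[0,0.1,-6.5,5.5,-41.1,0.1,0],[0,0.1,-6.5,5.5,-41.1,0.1,0]]

```text
time: 11.9
tool_pos: [469.2, -360.0, 163.1]
tcp_rot: [162.4, 89.7, 131.0]
ft_force: [0.5, -0.4, -0.8]
finger_gap: 85.2
```

Call:
servo_tool:
  commands:
    - [[0,0,0,0,0,0,0],[0,0,0,0,0,0,0]]

```text
time: 12.1
tool_pos: [469.9, -360.0, 164.2]
tcp_rot: [160.3, 89.8, 129.0]
ft_force: [0.1, 0.4, -0.0]
finger_gap: 85.6
```

```bash
python3 - <<'E'
from h import *
st(); snap('wrist','w7'); st()
p,P=cloud('w7'); z=P[...,2]
o=np.array([515,-288.5]);a=np.radians(58.7);ey=np.array([np.cos(a),np.sin(a)]);ex=np.array([np.sin(a),-np.cos(a)])
Y=(P[...,:2]-o)@ey; X=(P[...,:2]-o)@ex
f=(z>72)&(z<80)&(Y<-60)&(Y>-110)&(abs(X)<20)
print('fin',f.sum(),cv2.minAreaRect(P[f][:,:2].astype(np.float32)),np.nanmedian(z[f]),np.percentile(X[f],[2,98]),np.percentile(Y[f],[2,98]))
E
```

```text
t 12.1 pos [ 469.93 -360.05  164.19] zang -31.28 down [-0.002   0.0024 -1.    ] F [ 0.09  0.37 -0.02] M [-0.008 -0.003 -0.021] gap 85.63 j6 -11.2
t 12.15 pos [ 469.93 -360.14  164.3 ] zang -31.27 down [-0.0019  0.0023 -1.    ] F [-0.22  0.31 -0.56] M [-0.005 -0.021  0.034] gap 85.33 j6 -11.2
fin 660 ((469.6802978515625, -361.8309631347656), (29.937179565429688, 9.550286293029785), 58.41845703125) 75.73656544554635 [-5.38270365  3.6481602 ] [-99.9706014  -71.99092273]
```

View pics/w7.png

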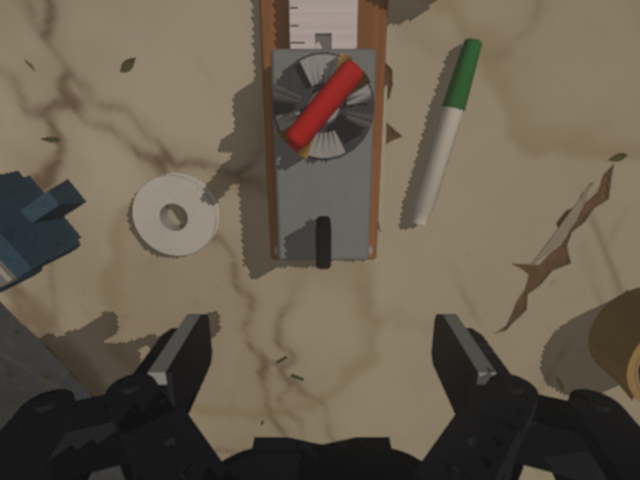

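The fin, at (323,243), is lined up with the jaws' mid-plane. Its measured centre is (469.9, -361.2) with the top at 75.7 (76 expected). The handle is still twisted.

```bash
python3 - <<'E'
from h import *
delta([469.9,-361.2,55],-31.3)
E
```

```text
shift cm [10.93  -0.103  0.083] turn [ 0.03 -0.16 -0.06]
```

Call:
servo_tool:
  commands:
    - [[0,3,-0.1,0.08,0,-0.1,0],[0,6,-0.1,0.08,0,-0.1,0],[0,8.5,-0.1,0.08,0,-0.1,0],[0,10,-0.1,0.08,0,-0.1,0],[0,10.7,-0.1,0.08,0,-0.1,0],[0,10.9,-0.1,0.08,0,-0.1,0],[0,10.9,-0.1,0.08,0,-0.1,0],[0,10.9,-0.1,0.08,0,-0.1,0]]

```text
time: 12.95
tool_pos: [470.6, -362.4, 57.0]
tcp_rot: [15.3, 89.9, -16.0]
ft_force: [0.3, 0.2, 0.2]
finger_gap: 85.5
```

Call:
servo_tool:
  commands:
    - [[0,0,0,0,0,0,0],[0,0,0,0,0,0,0],[0,0,0,0,0,0,0]]

```text
time: 13.25
tool_pos: [469.9, -361.9, 55.9]
tcp_rot: [99.6, 90.0, 68.3]
ft_force: [-0.1, 0.2, -0.3]
finger_gap: 85.4
```

```bash
python3 - <<'E'
from h import *
st();delta([469.9,-361.2,55],-31.3)
E
```

```text
t 13.25 pos [ 469.9  -361.86   55.92] zang -31.26 down [ 3.e-04  7.e-04 -1.e+00] F [-0.12  0.17 -0.26] M [0.003 0.037 0.003] gap 85.44 j6 -11.3
shift cm [ 0.092  0.056 -0.034] turn [ 0.04 -0.01 -0.04]
```

Call:
servo_tool:
  commands:
    - [[120,0,0.05,-0.03,0,0,0],[180,0,0.05,-0.03,0,0,0],[255,0,0.05,-0.03,0,0,0],[255,0,0.05,-0.03,0,0,0],[255,0,0.05,-0.03,0,0,0],[255,0,0.05,-0.03,0,0,0],[255,0,0.05,-0.03,0,0,0],[255,0,0.05,-0.03,0,0,0]]
  force: 30

```text
time: 14.05
tool_pos: [470.0, -361.3, 55.6]
tcp_rot: [87.8, 90.0, 56.6]
ft_force: [3.1, -2.4, -1.7]
finger_gap: 9.5
```

```bash
python3 - <<'E'
from h import *
st()
E
```

```text
t 14.05 pos [ 470.04 -361.3    55.57] zang -31.26 down [ 5.e-04  7.e-04 -1.e+00] F [ 3.06 -2.43 -1.75] M [-0.288 -0.467  0.023] gap 9.46 j6 -11.3
```

Fin gripped (gap 9.5 mm). Sliding the first 24 mm.

Call:
servo_tool:
  commands:
    - [[255,0,0.2,0,0,0,0],[255,0,0.5,0,0,0,0],[255,0,0.9,0,0,0,0],[255,0,1.3,0,0,0,0],[255,0,1.7,0,0,0,0],[255,0,2.1,0,0,0,0],[255,0,2.4,0,0,0,0],[255,0,2.4,0,0,0,0]]

```text
time: 14.85
tool_pos: [482.6, -340.5, 55.6]
tcp_rot: [93.1, 90.0, 61.8]
ft_force: [4.7, -1.9, -2.7]
finger_gap: 9.1
```

```bash
cat >> h.py <<'E'
def ax():
    s=st();a=np.radians(58.7);ey=np.array([np.cos(a),np.sin(a)]);ex=np.array([np.sin(a),-np.cos(a)])
    d=s['tool_pos'][:2]-np.array([470.04,-361.3]);print('travel',(d@ey).round(2),'across',(d@ex).round(2),'Fy',(s['ft_force'][:2]@ey).round(2),'Fx',(s['ft_force'][:2]@ex).round(2))
E
python3 - <<'E'
from h import *
ax()
E
```

```text
t 14.85 pos [ 482.6  -340.5    55.58] zang -31.25 down [ 4.e-04  8.e-04 -1.e+00] F [ 4.71 -1.9  -2.67] M [-0.334 -0.609  0.005] gap 9.13 j6 -9.0
travel 24.3 across -0.07 Fy 0.83 Fx 5.01
```

Call:
servo_tool:
  commands:
    - [[255,0,0.4,0,0,0,0],[255,0,0.8,0,0,0,0],[255,0,1.3,0,0,0,0],[255,0,1.8,0,0,0,0],[255,0,2.3,0,0,0,0],[255,0,2.8,0,0,0,0],[255,0,3.2,0,0,0,0],[255,0,3.4,0,0,0,0]]

```text
time: 15.65
tool_pos: [500.0, -311.8, 55.6]
tcp_rot: [101.5, 90.0, 70.2]
ft_force: [3.6, -4.9, -4.1]
finger_gap: 9.3
```

```bash
python3 - <<'E'
from h import *
ax();snap('wrist','w8');snap('top','top1')
p,P=cloud('top1')
cv2.imwrite('pics/top1z.png',cv2.resize(p[170:360,220:420,::-1],None,fx=3,fy=3,interpolation=cv2.INTER_CUBIC))
E
```

```text
t 15.65 pos [ 500.03 -311.8    55.59] zang -31.25 down [ 1.e-04  3.e-04 -1.e+00] F [ 3.61 -4.92 -4.12] M [-0.792 -0.436  0.043] gap 9.29 j6 -5.7
travel 57.88 across -0.09 Fy -2.33 Fx 5.64
```

View pics/w8.png

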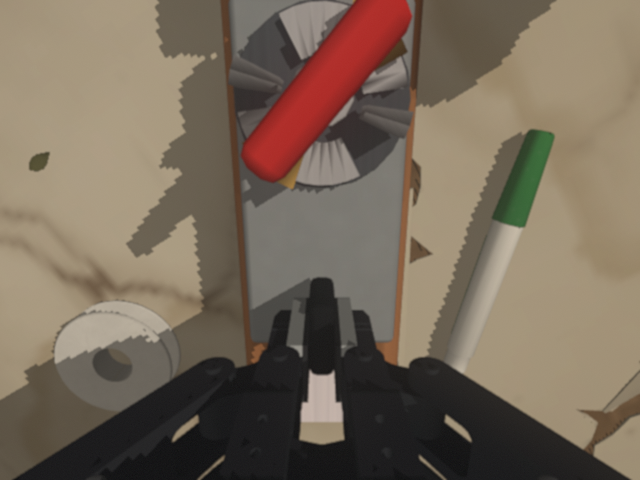

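The block is moving with the fin and the handle is still parked. Travel is 58 of about 69.5 mm. Going on in small steps, about 7 mm first.

Call:
servo_tool:
  commands:
    - [[255,0,0.1,0,0,0,0],[255,0,0.3,0,0,0,0],[255,0,0.5,0,0,0,0],[255,0,0.65,0,0,0,0],[255,0,0.7,0,0,0,0],[255,0,0.7,0,0,0,0]]

```text
time: 16.35
tool_pos: [503.6, -306.0, 55.6]
tcp_rot: [96.8, 90.0, 65.6]
ft_force: [3.9, -3.7, -3.6]
finger_gap: 9.0
```

```bash
python3 - <<'E'
from h import *
ax();ax()
E
```

```text
t 16.35 pos [ 503.57 -305.96   55.6 ] zang -31.27 down [ 2.e-04  4.e-04 -1.e+00] F [ 3.86 -3.73 -3.63] M [-0.667 -0.49  -0.002] gap 9.04 j6 -5.0
travel 64.71 across -0.1 Fy -1.18 Fx 5.24
t 16.35 pos [ 503.57 -305.96   55.6 ] zang -31.27 down [ 2.e-04  4.e-04 -1.e+00] F [ 3.86 -3.73 -3.63] M [-0.667 -0.49  -0.002] gap 9.04 j6 -5.0
travel 64.71 across -0.1 Fy -1.18 Fx 5.24
```

Call:
servo_tool:
  commands:
    - [[255,0,0.05,0,0,0,0],[255,0,0.1,0,0,0,0],[255,0,0.15,0,0,0,0],[255,0,0.2,0,0,0,0],[255,0,0.25,0,0,0,0],[255,0,0.25,0,0,0,0]]

```text
time: 16.95
tool_pos: [504.8, -303.9, 55.6]
tcp_rot: [106.6, 90.0, 75.3]
ft_force: [3.1, -3.5, -2.6]
finger_gap: 9.2
```

Call:
servo_tool:
  commands:
    - [[255,0,0.03,0,0,0,0],[255,0,0.06,0,0,0,0],[255,0,0.1,0,0,0,0],[255,0,0.1,0,0,0,0]]

```text
time: 17.35
tool_pos: [505.3, -303.1, 55.6]
tcp_rot: [110.7, 90.0, 79.5]
ft_force: [2.4, -4.9, -3.0]
finger_gap: 9.6
```

```bash
python3 - <<'E'
from h import *
ax()
E
```

```text
t 17.35 pos [ 505.3  -303.07   55.58] zang -31.26 down [ 1.e-04  3.e-04 -1.e+00] F [ 2.44 -4.9  -3.02] M [-0.716 -0.46   0.063] gap 9.65 j6 -4.7
travel 68.07 across -0.13 Fy -2.92 Fx 4.63
```

Call:
servo_tool:
  commands:
    - [[255,0,0.03,0,0,0,0],[255,0,0.05,0,0,0,0],[255,0,0.05,0,0,0,0]]

```text
time: 17.65
tool_pos: [505.6, -302.7, 55.6]
tcp_rot: [105.0, 90.0, 73.8]
ft_force: [3.1, -4.4, -2.6]
finger_gap: 9.2
```

```bash
python3 - <<'E'
from h import *
ax()
E
```

```text
t 17.65 pos [ 505.58 -302.65   55.62] zang -31.27 down [ 1.e-04  3.e-04 -1.e+00] F [ 3.1  -4.45 -2.61] M [-0.744 -0.478  0.047] gap 9.16 j6 -4.6
travel 68.57 across -0.1 Fy -2.19 Fx 4.96
```

Call:
servo_tool:
  commands:
    - [[255,0,0.03,0,0,0,0],[255,0,0.05,0,0,0,0],[255,0,0.05,0,0,0,0]]

```text
time: 17.95
tool_pos: [505.8, -302.2, 55.6]
tcp_rot: [116.2, 90.0, 84.9]
ft_force: [3.2, -4.5, -3.0]
finger_gap: 8.8
```

```bash
python3 - <<'E'
from h import *
ax()
E
```

```text
t 17.95 pos [ 505.81 -302.21   55.58] zang -31.27 down [ 0.e+00  3.e-04 -1.e+00] F [ 3.16 -4.47 -3.03] M [-0.685 -0.438  0.011] gap 8.75 j6 -4.6
travel 69.07 across -0.13 Fy -2.18 Fx 5.02
```

Call:
servo_tool:
  commands:
    - [[255,0,0.03,0,0,0,0],[255,0,0.05,0,0,0,0],[255,0,0.05,0,0,0,0]]

```text
time: 18.25
tool_pos: [506.1, -301.8, 55.6]
tcp_rot: [122.5, 90.0, 91.3]
ft_force: [2.0, -4.0, -3.1]
finger_gap: 9.2
```

```bash
python3 - <<'E'
from h import *
ax()
E
```

```text
t 18.25 pos [ 506.05 -301.76   55.57] zang -31.27 down [-0.e+00  3.e-04 -1.e+00] F [ 1.96 -4.03 -3.11] M [-0.668 -0.437  0.069] gap 9.19 j6 -4.5
travel 69.58 across -0.16 Fy -2.43 Fx 3.77
```

Call:
servo_tool:
  commands:
    - [[255,0,0.03,0,0,0,0],[255,0,0.05,0,0,0,0],[255,0,0.05,0,0,0,0]]

```text
time: 18.55
tool_pos: [506.3, -301.4, 55.6]
tcp_rot: [120.8, 90.0, 89.6]
ft_force: [2.5, -3.6, -3.4]
finger_gap: 9.1
```

```bash
python3 - <<'E'
from h import *
ax()
E
```

```text
t 18.55 pos [ 506.3  -301.37   55.56] zang -31.27 down [ 0.e+00  3.e-04 -1.e+00] F [ 2.5  -3.61 -3.44] M [-0.722 -0.446  0.017] gap 9.12 j6 -4.5
travel 70.04 across -0.15 Fy -1.79 Fx 4.01
```

Call:
servo_tool:
  commands:
    - [[255,0,0.03,0,0,0,0],[255,0,0.05,0,0,0,0],[255,0,0.05,0,0,0,0]]

```text
time: 18.85
tool_pos: [506.6, -301.0, 55.6]
tcp_rot: [102.4, 90.0, 71.1]
ft_force: [3.8, -4.4, -2.1]
finger_gap: 9.1
```

```bash
python3 - <<'E'
from h import *
ax()
E
```

```text
t 18.85 pos [ 506.59 -300.98   55.62] zang -31.27 down [ 1.e-04  2.e-04 -1.e+00] F [ 3.77 -4.38 -2.1 ] M [-0.718 -0.472  0.053] gap 9.1 j6 -4.4
travel 70.53 across -0.11 Fy -1.78 Fx 5.5
```

Call:
servo_tool:
  commands:
    - [[255,0,0.03,0,0,0,0],[255,0,0.05,0,0,0,0],[255,0,0.05,0,0,0,0]]

```text
time: 19.15
tool_pos: [506.8, -300.6, 55.6]
tcp_rot: [138.3, 90.0, 107.1]
ft_force: [3.0, -4.4, -2.9]
finger_gap: 9.3
```

```bash
python3 - <<'E'
from h import *
ax()
E
```

```text
t 19.15 pos [ 506.79 -300.62   55.59] zang -31.27 down [-0.e+00  1.e-04 -1.e+00] F [ 2.98 -4.44 -2.86] M [-0.751 -0.418  0.038] gap 9.26 j6 -4.4
travel 70.95 across -0.12 Fy -2.25 Fx 4.85
```

No contact felt at 71 mm, so I'll check by camera for slip and for the remaining gap.

```bash
python3 - <<'E'
from h import *
ax();snap('wrist','w9');snap('top','top2');snap('scene','sc2')
p,P=cloud('top2')
cv2.imwrite('pics/top2z.png',cv2.resize(p[190:310,230:390,::-1],None,fx=5,fy=5,interpolation=cv2.INTER_CUBIC))
p,P=cloud('sc2')
cv2.imwrite('pics/sc2z.png',cv2.resize(p[210:350,240:400,::-1],None,fx=4,fy=4,interpolation=cv2.INTER_CUBIC))
E
```

```text
t 19.15 pos [ 506.79 -300.62   55.59] zang -31.27 down [-0.e+00  1.e-04 -1.e+00] F [ 2.98 -4.44 -2.86] M [-0.751 -0.418  0.038] gap 9.26 j6 -4.4
travel 70.95 across -0.12 Fy -2.25 Fx 4.85
```

View pics/top2z.png

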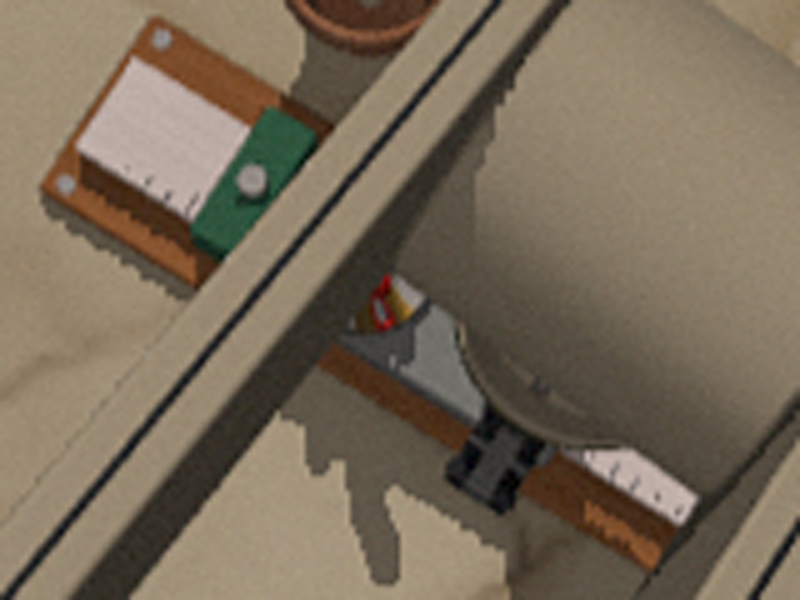

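View pics/sc2z.png

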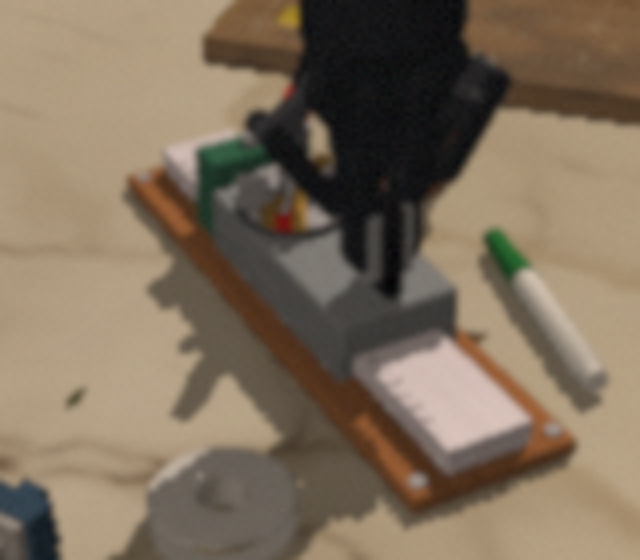

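View pics/w9.png

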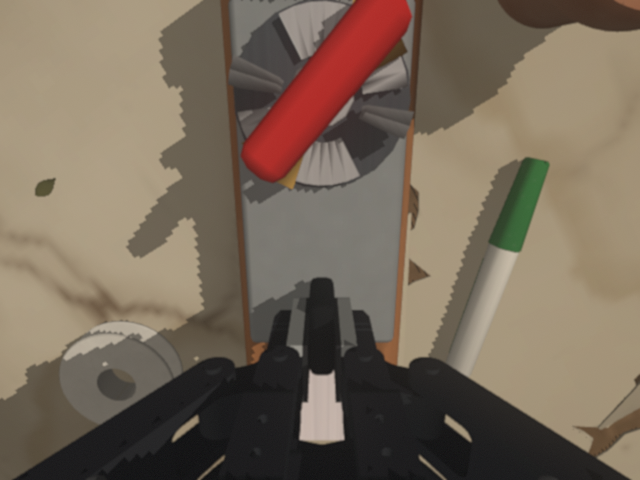

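The block has followed without slipping, and the nose is close to the green block. Continuing in 0.5 mm steps.

Call:
servo_tool:
  commands:
    - [[255,0,0.03,0,0,0,0],[255,0,0.05,0,0,0,0],[255,0,0.05,0,0,0,0]]

```text
time: 19.6
tool_pos: [506.8, -300.6, 55.6]
tcp_rot: [-106.4, 90.0, -137.6]
ft_force: [1.3, -6.3, -3.3]
finger_gap: 9.3
```

```bash
python3 - <<'E'
from h import *
ax()
E
```

```text
t 19.6 pos [ 506.79 -300.6    55.58] zang -31.28 down [-4.e-04 -4.e-04 -1.e+00] F [ 1.28 -6.29 -3.35] M [-1.057 -0.262  0.051] gap 9.3 j6 -4.3
travel 70.96 across -0.13 Fy -4.71 Fx 4.36
```

Call:
servo_tool:
  commands:
    - [[255,0,0.03,0,0,0,0],[255,0,0.05,0,0,0,0],[255,0,0.05,0,0,0,0]]

```text
time: 19.9
tool_pos: [506.8, -300.6, 55.6]
tcp_rot: [-93.6, 89.9, -124.9]
ft_force: [-0.5, -8.9, -2.5]
finger_gap: 9.2
```

```bash
python3 - <<'E'
from h import *
ax()
E
```

```text
t 19.9 pos [ 506.83 -300.61   55.65] zang -31.28 down [-7.e-04 -1.e-03 -1.e+00] F [-0.48 -8.93 -2.53] M [-1.272 -0.067  0.104] gap 9.23 j6 -4.3
travel 70.97 across -0.09 Fy -7.88 Fx 4.23
```

Contact: travel stopped at 71.0 mm while the push rose to 7.9 N. Easing off the load, then opening.

Call:
servo_tool:
  commands:
    - [[255,0,-0.04,0,0,0,0],[255,0,-0.08,0,0,0,0],[255,0,-0.08,0,0,0,0],[220,0,-0.08,0,0,0,0],[150,0,-0.08,0,0,0,0],[0,0,-0.08,0,0,0,0],[0,0,-0.08,0,0,0,0],[0,0,-0.08,0,0,0,0]]

```text
time: 20.7
tool_pos: [506.8, -299.6, 55.5]
tcp_rot: [138.9, 89.9, 107.6]
ft_force: [-0.1, -0.5, -0.8]
finger_gap: 69.4
```

Call:
servo_tool:
  commands:
    - [[0,0,0,0,0,0,0],[0,-2,0,0,0,0,0],[0,-5,0,0,0,0,0],[0,-9,0,0,0,0,0],[0,-12,0,0,0,0,0],[0,-14,0,0,0,0,0],[0,-14,0,0,0,0,0],[0,-14,0,0,0,0,0]]

```text
time: 21.5
tool_pos: [507.0, -300.0, 195.4]
tcp_rot: [109.8, 89.9, 78.5]
ft_force: [-1.0, 0.2, -0.7]
finger_gap: 85.4
```

Call:
servo_tool:
  commands:
    - [[0,0,-4,0,0,0,0],[0,0,-8,0,0,0,0],[0,0,-12,0,0,0,0],[0,0,-14,0,0,0,0],[0,0,-14,0,0,0,0],[0,0,-14,0,0,0,0]]

```text
time: 22.1
tool_pos: [433.5, -419.0, 193.3]
tcp_rot: [149.4, 89.7, 118.0]
ft_force: [0.3, -0.1, -0.2]
finger_gap: 85.5
```

```bash
python3 - <<'E'
from h import *
ax();snap('wrist','w10');snap('top','top3');ax()
p,P=cloud('top3')
cv2.imwrite('pics/top3z.png',cv2.resize(p[170:360,220:420,::-1],None,fx=3,fy=3,interpolation=cv2.INTER_CUBIC))
p,P=cloud('w10'); z=P[...,2]
hsv=cv2.cvtColor(p,cv2.COLOR_RGB2HSV)
red=((hsv[...,0]<6)|(hsv[...,0]>174))&(hsv[...,1]>150)&(hsv[...,2]>70)&(z>98)
print('bar',red.sum(),cv2.minAreaRect(P[red][:,:2].astype(np.float32)),np.nanmedian(z[red]))
E
```

```text
t 22.1 pos [ 433.54 -418.99  193.33] zang -31.33 down [-0.0021  0.0039 -1.    ] F [ 0.28 -0.14 -0.21] M [-0.016  0.011  0.016] gap 85.48 j6 -17.6
travel -68.26 across -1.22 Fy 0.03 Fx 0.31
t 22.2 pos [ 434.44 -418.4   194.11] zang -31.22 down [-0.0013  0.003  -1.    ] F [ 1.33 -0.39 -0.34] M [ 0.034  0.007 -0.006] gap 85.75 j6 -17.6
travel -67.29 across -0.75 Fy 0.36 Fx 1.34
bar 0 ((0.0, 0.0), (0.0, 0.0), 0.0) nan
  return np.nanmean(a, axis, out=out, keepdims=keepdims)
```

View pics/w10.png

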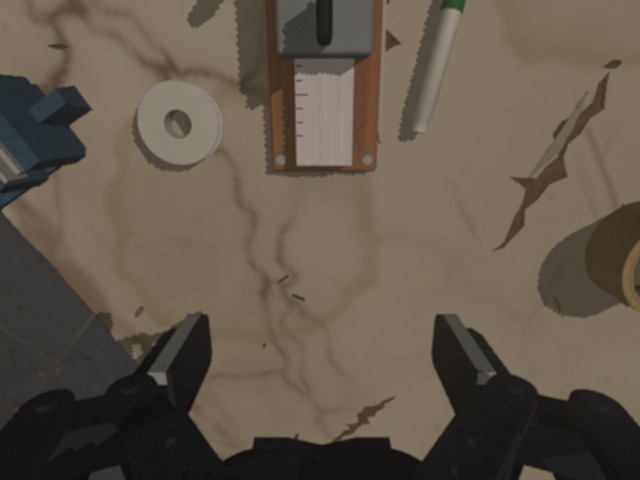

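View pics/top3z.png

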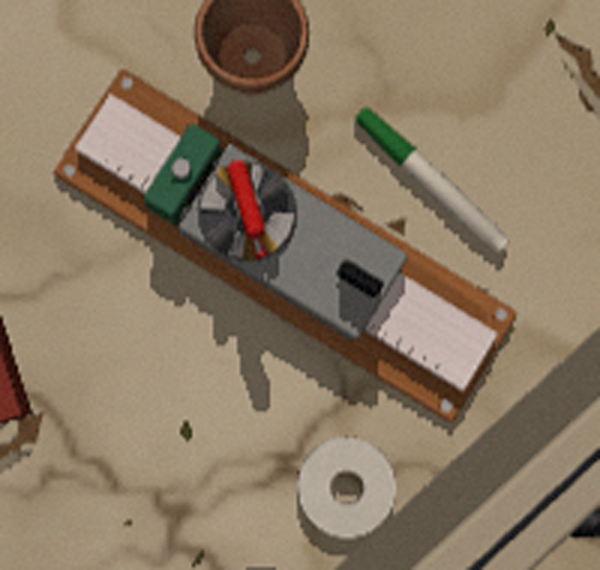

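The block stands against the green end block with the handle still twisted and the bystanders in place. A last numeric check on travel and lift from the top camera.

```bash
python3 - <<'E'
from h import *
a=np.radians(58.7);ey=np.array([np.cos(a),np.sin(a)])
snap('top','top4')
res=[]
for k in ('top0','top3','top4'):
    p,P=cloud(k);z=P[...,2];hsv=cv2.cvtColor(p,cv2.COLOR_RGB2HSV);v,u=np.indices(z.shape)
    roi=(v>185)&(v<312)&(u>235)&(u<400)
    R=roi&((hsv[...,0]<6)|(hsv[...,0]>174))&(hsv[...,1]>180)&(hsv[...,2]>120)&(z>92)
    f=roi&(z>68)&(z<82)&((P[...,:2]-P[R][:,:2].mean(0))@ey<-60)
    c=np.array(cv2.minAreaRect(P[f][:,:2].astype(np.float32))[0])
    print(k,'bar',np.median(z[R]),cv2.minAreaRect(P[R][:,:2].astype(np.float32)),'fin',c);res.append(c)
print((res[1]-res[0])@ey,(res[2]-res[0])@ey); st()
E
```

```text
top0 bar 103.20343520220263 ((515.9301147460938, -286.0572509765625), (9.659308433532715, 45.52280807495117), 58.82419204711914) fin [ 471.87258911 -358.87460327]
top3 bar 110.64338590314003 ((551.5228271484375, -226.91482543945312), (44.552303314208984, 10.367222785949707), 18.189348220825195) fin [ 507.65393066 -299.64584351]
top4 bar 111.02836314226766 ((551.416748046875, -226.95437622070312), (44.01250457763672, 10.440435409545898), 18.192720413208008) fin [ 507.66162109 -299.68933105]
69.19762756488699 69.16446456999118
t 22.25 pos [ 434.7  -418.42  194.54] zang -31.19 down [-9.0e-04  2.4e-03 -1.0e+00] F [ 1.12  0.96 -0.41] M [-0.059  0.005 -0.048] gap 85.59 j6 -17.6
```

The top camera puts the fin travel at 69.2 mm, while the arm measured 71.0 mm. The tolerance is 2 mm, so I'll look straight down at the nose/buffer gap with the wrist camera.

Call:
servo_tool:
  commands:
    - [[0,0,3,0,0,0,0],[0,0,7,0,0,0,0],[0,0,11,0,0,0,0],[0,0,15,0,0,0,0],[0,0,17.7,0,0,0,0],[0,0,17.7,0,0,0,0],[0,0,17.7,0,0,0,0],[0,0,17.7,0,0,0,0]]

```text
time: 23.05
tool_pos: [525.9, -268.6, 195.5]
tcp_rot: [152.2, 89.9, 120.9]
ft_force: [-0.3, -0.4, 0.6]
finger_gap: 85.9
```

```bash
python3 - <<'E'
from h import *
ax();snap('wrist','w11');ax()
p,P=cloud('w11')
cv2.imwrite('pics/w11z.png',cv2.resize(p[20:220,230:430,::-1],None,fx=3,fy=3,interpolation=cv2.INTER_CUBIC))
E
```

```text
t 23.05 pos [ 525.91 -268.56  195.52] zang -31.24 down [-5.e-04  9.e-04 -1.e+00] F [-0.32 -0.37  0.64] M [-0.013  0.028 -0.007] gap 85.93 j6 -0.8
travel 108.27 across -0.44 Fy -0.48 Fx -0.09
t 23.1 pos [ 525.73 -268.92  195.47] zang -31.29 down [-5.e-04  1.e-03 -1.e+00] F [0.57 0.07 0.56] M [-0.003 -0.04  -0.012] gap 85.54 j6 -0.8
travel 107.87 across -0.41 Fy 0.36 Fx 0.45
```

View pics/w11z.png

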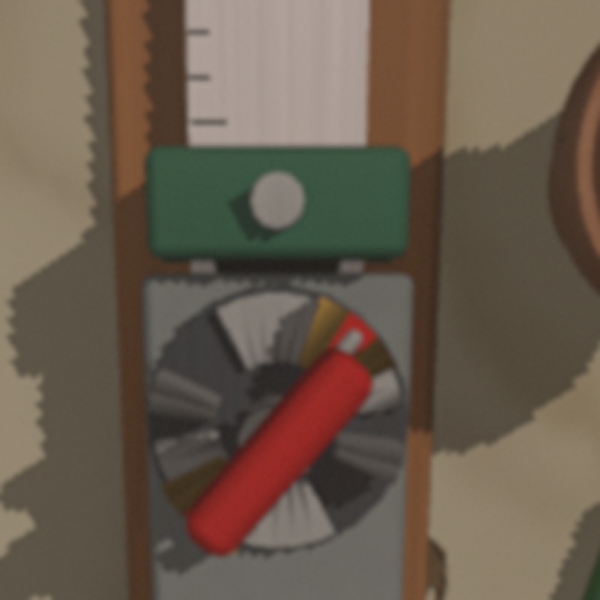

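```bash
python3 - <<'E'
from h import *
p,P=cloud('w11')
cv2.imwrite('pics/w11y.png',cv2.resize(p[95:125,285:360,::-1],None,fx=10,fy=10,interpolation=cv2.INTER_NEAREST))
o=np.array([515,-288.5]);a=np.radians(58.7);ey=np.array([np.cos(a),np.sin(a)])
Y=(P[...,:2]-o)@ey
for v in range(100,120): print(v,p[v,322],P[v,322,2].round(1),Y[v,322].round(2),'|',p[v,298],P[v,298,2].round(1),Y[v,298].round(1))
E
```

```text
100 [55 83 63] 59.3 110.95 | [57 82 63] 59.5 110.9
101 [55 81 61] 58.6 110.33 | [56 81 62] 59.0 110.3
102 [54 77 60] 58.5 109.69 | [51 74 57] 57.9 109.7
103 [49 68 53] 57.6 109.07 | [47 67 51] 58.4 109.0
104 [44 60 47] 57.7 108.42 | [44 59 46] 57.6 108.4
105 [41 51 40] 57.4 107.78 | [45 53 43] 57.6 107.7
106 [37 40 35] 54.8 107.18 | [64 64 58] 56.4 107.1
107 [36 35 32] 47.8 106.65 | [88 82 77] 23.8 107.0
108 [35 32 29] 49.0 105.96 | [103  95  90] 24.0 106.3
109 [35 33 30] 48.4 105.29 | [104  95  90] 24.6 105.6
110 [42 39 36] 47.1 104.63 | [93 87 82] 23.6 104.8
111 [51 49 44] 42.4 103.99 | [73 69 65] nan nan
112 [58 57 54] 45.0 103.29 | [62 60 56] 44.5 103.3
113 [63 62 57] 45.6 102.6 | [62 60 56] 45.2 102.6
114 [66 64 61] 45.7 101.92 | [73 71 67] 46.5 101.9
115 [66 64 63] 48.6 101.24 | [89 87 81] 46.7 101.2
116 [71 68 66] 49.0 100.56 | [103 100  94] 45.1 100.5
117 [96 91 86] 49.9 99.88 | [106 104  98] 47.1 99.8
118 [121 115 109] 53.6 99.24 | [107 105  98] 45.4 99.1
119 [131 124 117] 51.6 98.54 | [107 105  98] 46.2 98.5
```

View pics/w11y.png

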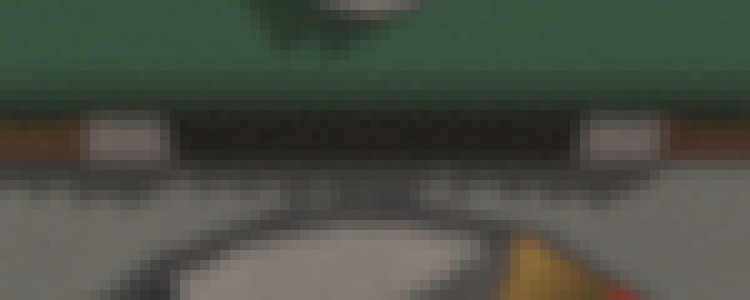

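The buffer top (z≈48) runs unbroken to the block's nose at Y≈104 mm, the same place where I first measured the buffer face. There's no gap, so I'm handing in.

```bash
python3 - <<'E'
from h import *
st(); print(r.hand_in())
E
```

```text
t 23.1 pos [ 525.73 -268.92  195.47] zang -31.29 down [-5.e-04  1.e-03 -1.e+00] F [0.57 0.07 0.56] M [-0.003 -0.04  -0.012] gap 85.54 j6 -0.8
the job is handed in; nothing more can be done
None
```

The job is done and handed in at 23.1 s: the plunger is parked in its rest notch and the grey block stands against the rubber buffer. The hand-in gives no verdict, so this rests on my own checks.

- **Plunger:** I lifted the T-handle 12.3 mm at about 11 N and twisted it 49° (0.86 rad). I did not feel for the shoulder, because the wrist picture showed the pin centred over the red notch. After I let go, the bar stood 7.7 mm higher than at the start. It still read 7.4 to 7.8 mm higher after the slide, at the same angle.
- **Slide:** I moved the block by its fin until it stopped at 71.0 mm with a 7.9 N push, then eased off and opened the gripper. In the last close-up the buffer meets the block's nose with no visible gap.
- **Around the gauge:** The pot, marker and ribbon look unmoved in the top pictures; I judged this by eye only. The arm ended clear of everything, with wrist forces at noise level.
- **Disagreement:** The top camera measured only 69.2 mm of travel against the arm's 71.0 mm. I put this down to camera calibration and a little give in the grip, and relied on the felt contact and the close-up.

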